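# Seat the empty bin and tare the counting scale

### The arm

A 6-joint arm with a two-finger parallel gripper is mounted at the origin on the work surface. World frame = base frame: x ahead of the robot, y to its left, z up, the work surface at z = 0. Lengths are in mm, angles in rad, forces in N, time in s.
With the tool pointing down it reaches from about 350 to 875 mm from the base axis. Payload 4.2 kg.
Tool frame: the origin (TCP) lies midway between the tips of the shut fingers; the grasp point (between the pads) lies 19 mm behind it; y points along the fingers, x is the direction in which the jaws open and shut, and the axes are right-handed (so a half turn about y gives the same grasp; the last joint's range is limited). The gripper opens to 85 mm and grips with 20 to 120 N. Pads are 22 mm wide; open, the fingers measure 114 mm over their backs; the gripper's body (76 mm by 85 mm) begins 54 mm behind the grasp point. The pads swing forward as they close: fully open they stand 13 mm farther back than shut.
Start: joints at [0.259, 0.385, 0.008, 0, -1.194, -0.259], TCP at [624.979, 0.025, 231.312] pointing down, gripper open.
Joint ranges: [-3.14, 3.14], [-1.21, 2.06], [-1.07, 1.41], [-3.16, 2.05], [-2.99, -0.16], [-3.1, 3.1]. Speed limits (rad/s): [2.79, 2.79, 3.14, 3.14, 3.14, 3.14].

### API

Orientations are given as a unit quaternion [x, y, z, w].
In Python, from bench import read_state, get_image, job_done gives the robot as it stands.
- The arm moves only by the tool play_rows, never from a script. Its argument "series" is a list of rows, each a list of 7 numbers: the shift along the tool's x, y, z in m, then the turn, a rotation vector about the tool's x, y, z in rad, then the finger opening in m, from 0 to 0.0854. In form: [[x, y, z, wx, wy, wz, claw], ...]. A call has 1 to 10 rows; each row shifts and turns the pose as measured when the row begins, along the tool's axes as they then stand; what a row does not reach is not made up. A row lasts 1/10 s, in which the tool goes at most 50 mm and 8.59 degrees, less where a joint would pass 70% of its speed; a pose out of reach is approached as far as the arm can. A call with a gripper value outside its range is refused whole. The fingers move at their own pace and stop on an object; the grip force is fixed at half the most. Time passes only in rows, so rows that do not move let the fingers close. It gives the time, the measured TCP pose, the force and the opening at its end, in the units of the state.
- read_state(): the state, without advancing time (a new reading comes with each control period).
- get_image(name): name is "scene" or "side" or "wrist"; returns a dict with "color" (480x640x3 uint8, red, green, blue), "intrinsics" (3x3 intrinsics, pixels), "origin" and "orientation" of the camera in the world. Camera axes: x right, y down, z forward; pixel columns grow to the right and rows downward; lengths in mm; the calibration is good to about 2 mm. A picture is of the moment at which its call begins. There is no depth.
- job_done(): hands the job in, once; it reports no verdict.
The state is a dict: "clock": time; "joints": joint angles; "joint_vel": joint speeds; "joint_efforts": joint torques, N m; "position": TCP position; "ee_rot": TCP orientation; "contact_force": force on the tool from outside, world axes, zero at the start; "wrist_torque": the same for the moment, N m; "gripper_width": finger opening in mm.
Only numpy, scipy, OpenCV 4.12 (cv2) and the standard library are available. Lean on these libraries where they do the work, as an engineer would, in place of code of your own. Each camera call takes 0.05 s, during which the arm holds its last target. There are 200 camera calls.

### The job

Get the counting scale ready: with a fingertip, push the empty parts bin along the pan until it sits squarely against the scale's rear stop, sliding it and never lifting it. Then reach into the round well on the keypad and press the sunken tare key all the way down for a moment, and let it come back up. Leave the key in the square well alone and do not disturb the other things on the bench.

Things in the scene. Friction and masses are not known exactly. Their poses are not given: they have to be found in the camera images.
- scale: fixed counting scale: grey base 210 x 210 mm under a flat steel pan 200 x 200 mm, pan top 58 mm above the bench. Origin on the bench under its centre; +x points away from the robot, across the pan to the rear stop: an upright steel strip 170 mm wide (y), 26 mm above the pan, front face at x = +90 mm
- stop_face (a point): middle of the rear stop's front face, at the height of the pan's top; axes as the scale's (x points into the stop, away from the robot)
- bin_center (a point): centre (22.5 mm above its underside) of the loose empty white bin on the pan: 90 mm (x) by 110 mm (y; 120 mm at the rim lips), 45 mm tall, walls 4 mm, 0.1 to 0.2 kg. Starts short of the stop, its x axis within 0.25 rad of the scale's; its +x wall goes against the stop, this centre then 45 mm from the stop's face
- pod: fixed keypad pod, left or right of the scale: black base 140 x 146 mm, origin on the bench under its centre, x away from the robot. On its half nearer the robot stand two grey key blocks side by side along y, 66 x 66 mm, tops 52 mm above the bench; behind them a grey display housing with a green window, 46 mm above the bench
- tare_well_mouth (a point): centre of the mouth of the round well: 46 mm across, vertical, open upward, flush with its block's top, 52 mm above the bench. The tare key's top is 20 mm below this point. The round and the square well may be either way round on the pod
- tare_well: key block with the round well, with its tare key; origin at the centre of its underside, 12 mm above the bench
- tare_key_top (a point): centre of the top face of the round tare key (32 mm across), 32 mm above the bench when up; moves with the key
- tare_key (a joint): tare key, m: 0 up, 0.006 fully down; springs back by itself; about 1 N to start it moving, 4.5 N fully down
- clear_well_mouth (a point): centre of the mouth of the square well, 46 x 46 mm, 52 mm above the bench; the other key (to be left alone) lies 20 mm down in it
- clear_key (a joint): key in the square well, m: 0 up, 0.006 fully down; not to be pressed
- jar: closed glass jar, 48 mm across, 70 mm tall; origin at the centre of its underside; a loose bystander
- tape: roll of paper tape lying flat, 60 mm across, 24 mm tall; origin at the centre of its underside; a loose bystander
- driver: screwdriver lying on the bench, about 0.2 m long and under 35 mm tall; origin about midway along it, underside; a loose bystander
- carton: small cardboard box 90 x 130 x 70 mm tall; origin at the centre of its underside; a loose bystander
- mug: white mug 76 mm across, 90 mm tall; origin at the centre of its underside; a loose bystander
- spanner: steel spanner lying on the bench, low; origin about midway along it, underside; a loose bystander
- spool: grey empty spool, 70 mm across, 50 mm tall; origin at the centre of its underside; a loose bystander
Not all that is in view belongs to the job. There is more than one size of the part that bears bin_center; the job needs the smallest.

How it is judged (in metres and radians):
On the way, in this order (a step that is already met when the one before it is completed fails the run):
1. the bin sits squarely against the rear stop (x of bin_center in the frame of scale above 0.039 m and angle between the x axis of bin_center and the x axis of scale, either way round below 0.09 rad and y of bin_center in the frame of scale between -0.045 and 0.045 m and z of bin_center in the frame of scale below 0.0855 m and angle between bin_center's own z axis and vertical below 0.06 rad), for 0.2 s.
2. the sunken tare key is pressed down by the fingers, with the bin against the stop (all of step 1 and value of joint tare_key above 0.0042 m and contact force between the fingers and tare_well above 0.5 N), for 0.15 s.
At the end, for the whole second after the job is handed in: The bin stands flat on the pan with its wall against the rear stop (within 6 mm, squared to within 0.09 rad, within 45 mm of the pan's middle sideways), at rest; both keys are up again (less than 1.5 mm down) (all of step 1 and linear speed of bin below 0.02 m/s and value of joint each of tare_key, clear_key below 0.0015 m); the robot touches nothing.
It fails at once if the bin is lifted or tipped (more than 10 mm above the pan, or 0.35 rad) (z of bin_center in the frame of scale above 0.0905 m or angle between bin_center's own z axis and vertical above 0.35 rad).
It fails at once if the key in the square well is pressed (more than 2.5 mm) (value of joint clear_key above 0.0025 m).
It fails at once if a bystander is moved more than 25 mm (distance of any of jar, tape, driver, carton, mug, spanner, spool from where it was at the start of the episode above 0.025 m).
It also fails if it takes over 54 s, if anything falls off the work surface, if the arm or the gripper's body presses on something with over 40 N, if the wrist force passes 120 N, or if a joint passes its speed limit or range.

## Working session

There is one attempt and no reset: what is moved stays moved. The work goes in short steps, Python scripts to look and compute and a tool call to move; the robot and the scene stay as the last step left them, time stands still between calls to the robot, and variables do not carry over. Pictures are saved under pics/ and viewed, about 8 in all and at most 12, crops included, and the job is handed in when it is done.

Besides the shell and the picture viewer there is one more tool, called after "Call:" by a JSON object that holds its "api" and its "payload". play_rows: Moves the arm, as the interface text tells. Its arguments: {"type":"object","properties":{"series":{"type":"array","items":{"type":"array","items":{"type":"number"}}}},"required":["series"]}

```bash
mkdir -p pics
cat > h.py <<'E'
import numpy as np, cv2, pickle
from bench import read_state, get_image, job_done
from scipy.spatial.transform import Rotation as R
def snap(n, f):
    d=get_image(n); cv2.imwrite(f'pics/{f}.png', d['color'][:,:,::-1]); pickle.dump(d,open(f'pics/{f}.pkl','wb')); return d
def load(f): return pickle.load(open(f'pics/{f}.pkl','rb'))
def ray(d,u,v):
    K=np.array(d['intrinsics']); r=R.from_quat(d['orientation']).as_matrix()@np.linalg.inv(K)@[u,v,1]
    return np.array(d['origin']),r
def onz(d,u,v,z):
    o,r=ray(d,u,v); return o+r*(z-o[2])/r[2]
def proj(d,p):
    c=R.from_quat(d['orientation']).as_matrix().T@(np.array(p)-d['origin']); q=np.array(d['intrinsics'])@c; return q[:2]/q[2]
def tri(obs):
    A=0;b=0
    for d,u,v in obs:
        o,r=ray(d,u,v); r=r/np.linalg.norm(r); P=np.eye(3)-np.outer(r,r); A=A+P; b=b+P@o
    return np.linalg.solve(A,b)
E
python3 - <<'E'
from h import *
for n in ['scene','side','wrist']:
    d=snap(n,n+'0'); print(n,d['origin'],d['orientation'],np.array(d['intrinsics']).tolist())
print(read_state())
E
```

```text
scene [1135.93933502  270.8760937  1016.69340738] [ 0.50137186  0.80457931 -0.26567665 -0.17519791] [[479.0881579418048, 0.0, 328.77670322337866], [0.0, 479.0881579418048, 240.31390902772517], [0.0, 0.0, 1.0]]
side [ 192.62829166 -844.73741636  698.6176209 ] [ 0.87280649 -0.1574588   0.0809572  -0.45482028] [[471.8822418695395, 0.0, 326.76432722424653], [0.0, 471.8822418695395, 242.63552138380697], [0.0, 0.0, 1.0]]
wrist [625.05969739 -69.70003544 372.75617256] [ 2.11743643e-04  9.90177398e-01  1.39813410e-01 -9.41254427e-04] [[400.0315030881396, 0.0, 324.9660963021013], [0.0, 400.0315030881396, 249.32775834800583], [0.0, 0.0, 1.0]]
{'clock': 0.15, 'joints': array([ 2.58603218e-01,  3.85369415e-01,  6.92407402e-03, -3.55229271e-04,
       -1.19400766e+00, -2.58591929e-01]), 'joint_vel': array([-2.08684366e-03, -6.57755910e-04,  3.36279948e-03,  1.09025783e-03,
        1.14560207e-03, -4.83146001e-05]), 'joint_efforts': array([-6.03353892e-04, -3.92678475e+01,  1.88581592e+01,  4.18858320e+00,
       -3.39302780e-03,  5.70479813e-06]), 'position': array([6.24549650e+02, 1.52223689e-02, 2.30472614e+02]), 'ee_rot': array([ 5.53785473e-04, -7.07069606e-01,  7.07143449e-01,  6.38416007e-04]), 'contact_force': array([-0.71627199,  0.23331653,  0.34264242]), 'wrist_torque': array([ 0.01226024, -0.03320353,  0.01259835]), 'gripper_width': 85.43002437738268}
```

View pics/scene0.png

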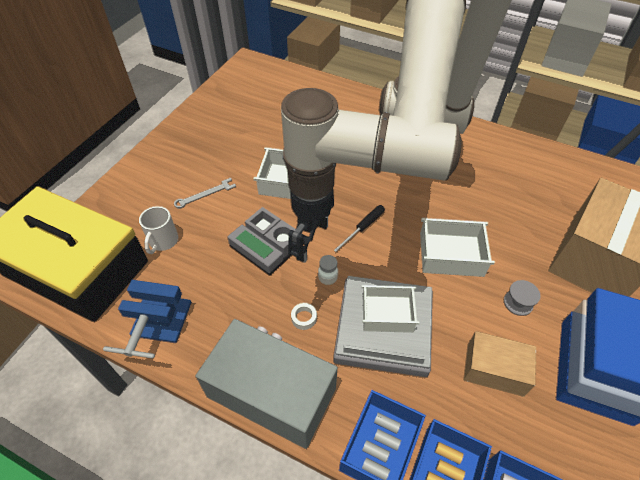

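View pics/side0.png

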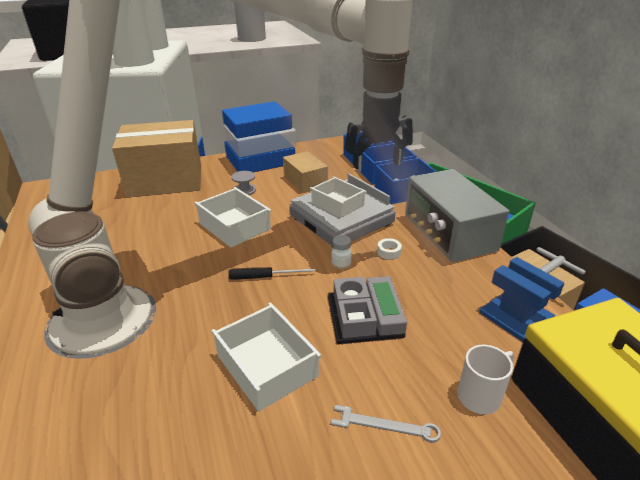

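View pics/wrist0.png

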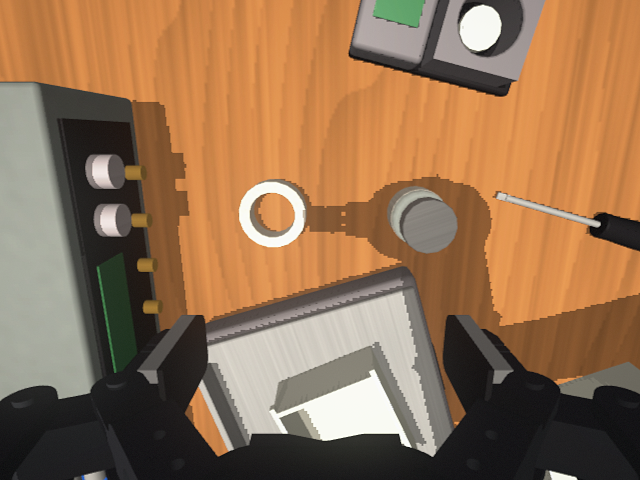

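The scene view shows the scale at about (385,325) with its stop at the bottom of the picture, and the small bin on the pan at about (390,305). The pod is at (268,240), and in the side view its round well is at (351,289) and its square well at (356,312). Next I'll zoom in for corner pixels.

Run:
```python
from h import *
def crop(f,x0,y0,w,h,s):
    im=cv2.imread(f'pics/{f}.png')[y0:y0+h,x0:x0+w]; im=cv2.resize(im,None,fx=s,fy=s,interpolation=cv2.INTER_CUBIC)
    for x in range(-(-x0//10)*10,x0+w,10):
        L=12 if x%50==0 else 5; cv2.line(im,((x-x0)*s,0),((x-x0)*s,L),(0,0,255),1)
        if x%20==0: cv2.putText(im,str(x),((x-x0)*s-10,22),0,.35,(0,0,255),1)
    for y in range(-(-y0//10)*10,y0+h,10):
        cv2.line(im,(0,(y-y0)*s),(6,(y-y0)*s),(0,0,255),1)
        if y%20==0: cv2.putText(im,str(y),(8,(y-y0)*s+4),0,.35,(0,0,255),1)
    return im
A=crop('scene0',325,270,114,110,4); B=crop('side0',283,165,120,80,3); C=crop('side0',320,265,90,80,3)
D=crop('scene0',220,200,90,75,3)
im=np.zeros((600,800,3),np.uint8)
for I,x,y in [(A,0,0),(B,458,0),(C,458,250),(D,0,445)]:
    I=I[:600-y,:800-x-0]; im[y:y+I.shape[0],x:x+I.shape[1]]=I[:, :800-x]
cv2.imwrite('pics/comp.png',im)
```

```text
(no output)
```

View pics/comp.png

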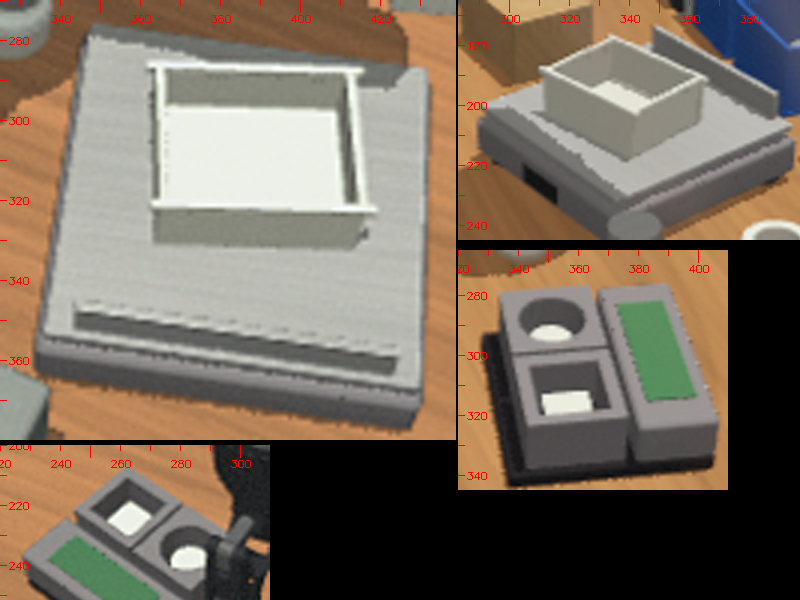

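Run:
```python
from h import *
np.set_printoptions(precision=1,suppress=True)
s=load('scene0');e=load('side0');w=load('wrist0')
P=[onz(s,*q,58) for q in [(348,276.2),(432,287.5),(430,367),(335,356.2)]]
print('pan',np.array(P),np.mean(P,0)); 
for i in range(4): d=P[(i+1)%4]-P[i]; print(np.linalg.norm(d),np.arctan2(d[1],d[0]))
B=[onz(s,*q,103) for q in [(362.5,286.2),(415.5,287.2),(418.7,322.5),(363,322.2)]]
print('bin',np.array(B),np.mean(B,0))
for i in range(4): d=B[(i+1)%4]-B[i]; print(np.linalg.norm(d),np.arctan2(d[1],d[0]))
print('bin side',np.array([onz(e,*q,103) for q in [(310.3,187.7),(334.7,177.7),(366,190.7),(339.3,204)]]))
print('bin tri', tri([(s,389.8,304.6),(e,337.6,190)]))
print('stop top',onz(s,344.2,345.7,84),onz(s,424.5,356.7,84))
print('round',onz(e,351.3,288,52),onz(s,283.3,236.7,52),tri([(e,351.3,288),(s,283.3,236.7)]))
print('sq',onz(e,356.7,310.3,52),tri([(e,356.7,310.3),(s,262.7,220)]),)
print('wrist round',onz(w,490,25,52), 'key',onz(w,480,28,32))
print('jar',onz(w,429,226,70),'tape',onz(w,272,214,24))
```

```text
pan [[552.6  55.6  58. ]
 [493.5 245.2  58. ]
 [681.9 303.5  58. ]
 [748.3 114.3  58. ]] [619.1 179.7  58. ]
198.54789467232007 1.8728612121256212
197.1778194046543 0.30027978850330517
200.5027454047042 -1.2330742967075186
204.33696834789743 -2.8501936017032725
bin [[589.7 105.7 103. ]
 [539.4 213.  103. ]
 [619.4 248.6 103. ]
 [671.2 142.2 103. ]] [604.9 177.4 103. ]
118.4695814249804 2.0093615746583895
87.59134492787373 0.4194170110932181
118.42314304916124 -1.117669428368753
89.31432212892602 -2.721145579165574
bin side [[535.8 206.4 103. ]
 [616.9 237.3 103. ]
 [666.8 139.7 103. ]
 [576.2 100.4 103. ]]
bin tri [602.6 177.4  97.8]
stop top [729.2 125.9  84. ] [677.9 285.2  84. ]
round [ 504.  -151.8   52. ] [ 513.7 -142.    52. ] [ 508.1 -144.7   44.6]
sq [ 487.6 -218.2   52. ] [ 488.5 -217.1   50.6]
wrist round [ 505.8 -145.    52. ] key [ 505.8 -147.7   32. ]
jar [543.9  -1.2  70. ] tape [671.3  -1.8  24. ]
```

The scale's centre is at about (619,180) with yaw 0.30. The bin is at about (603,177) with yaw 0.43, so it needs roughly 61 mm of push. The tare well is at about (505,-147). I'll close the fingers, go above the pre-push point and turn the jaws along the scale's y.

Call:
{"api": "play_rows", "payload": {"series": [[0.023, 0, -0.038, 0, 0, 0, 0], [0.023, 0, -0.038, 0, 0, 0, 0], [0.023, 0, -0.038, 0, 0, 0, 0], [0.023, 0, -0.038, 0, 0, 0, 0], [0, 0, 0, 0, 0.14, 0, 0], [0, 0, 0, 0, 0.14, 0, 0], [0, 0, 0, 0, 0.14, 0, 0], [0, 0, 0, 0, 0.14, 0, 0], [0, 0, 0, 0, 0.14, 0, 0]]}}

```text
clock: 1.05
position: [527.3, 157.7, 226.5]
ee_rot: [-0.249, -0.659, 0.663, 0.254]
contact_force: [0.1, -0.8, 0.6]
gripper_width: -0.3
```

Call:
{"api": "play_rows", "payload": {"series": [[0, 0, 0, 0, 0.14, 0, 0], [0, 0, 0, 0, 0.14, 0, 0], [0, 0, 0, 0, 0.14, 0, 0], [0, 0, 0, 0, 0.14, 0, 0], [0, 0, 0, 0, 0, 0, 0]]}}

```text
clock: 1.55
position: [525.9, 157.4, 224.8]
ee_rot: [-0.429, -0.557, 0.564, 0.434]
contact_force: [-0.0, 0.6, 0.1]
gripper_width: -0.2
```

```bash
cat >> h.py <<'E'
SC=np.array([619.,180.]);SY=0.30
def st():
    s=read_state(); M=R.from_quat(s['ee_rot']).as_matrix(); p=s['position']
    print('t',s['clock'],'pos',p.round(1),'F',s['contact_force'].round(1),'w',round(s['gripper_width'],1),'yaw x',round(float(np.arctan2(M[1,0],M[0,0])),3),'tilt',M[:,1].round(3))
    c,n=np.cos(SY),np.sin(SY); d=p[:2]-SC; print('in scale',(c*d[0]+n*d[1]).round(1),(-n*d[0]+c*d[1]).round(1)); return s,M
def to(tgt):
    s,M=st(); print('tool shift to',tgt,(M.T@(np.array(tgt)-s['position'])).round(1))
E
python3 - <<'E'
from h import *
to([533,153,130]); snap('wrist','wrist1')
E
```

```text
t 1.55 pos [525.9 157.4 224.8] F [-0.   0.6  0.1] w -0.2 yaw x 1.83 tilt [-0.012 -0.003 -1.   ]
in scale -95.6 5.9
tool shift to [533, 153, 130] [-6.1 94.7 -6.9]
```

View pics/wrist1.png

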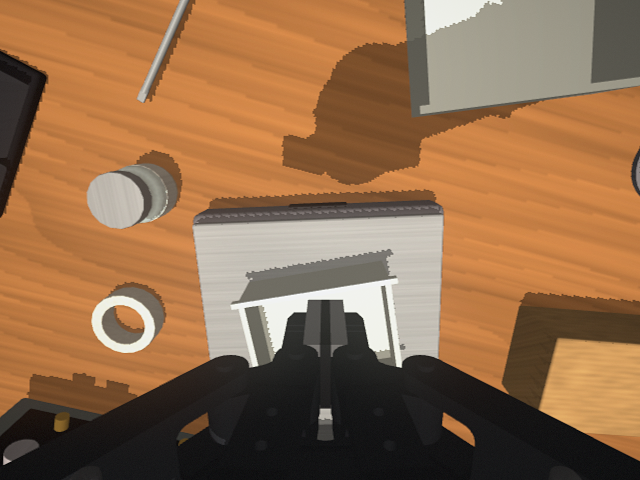

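The wrist view shows the bin's front rim from (232,305) to (397,280). The pan's front edge runs from (195,222) to (443,213).

Run:
```python
from h import *
w=load('wrist1'); s=load('scene0')
print(w['origin'])
c,n=np.cos(SY),np.sin(SY)
for u,v,z in [(232,305,103),(397,280,103),(195,222,58),(443,213,58),(120,198,70)]:
    p=onz(w,u,v,z); d=p[:2]-SC; print(p.round(1),'scale',(c*d[0]+n*d[1]).round(1),(-n*d[0]+c*d[1]).round(1))
print('tri pan corners',tri([(w,195,222),(s,348,276.2)]).round(1),tri([(w,443,213),(s,432,287.5)]).round(1))
print('tri rim',tri([(w,232,305),(s,362.5,286.2)]).round(1),tri([(w,397,280),(s,415.5,287.2)]).round(1))
```

```text
[459.8992715  140.51557329 368.08252442]
[587.4 105.4 103. ] scale -52.2 -61.9
[539.1 213.7 103. ] scale -66.4 55.8
[547.1  57.4  58. ] scale -104.9 -95.9
[490.2 244.2  58. ] scale -104.1 99.4
[540.    3.3  70. ] scale -127.7 -145.5
tri pan corners [548.9  54.9  51.7] [490.7 245.3  54. ]
tri rim [588.4 105.2 100.9] [539.2 213.3 103. ]
```

Call:
{"api": "play_rows", "payload": {"series": [[-0.006, 0.03, -0.007, 0, 0, 0, 0], [0, 0.03, 0, 0, 0.02, 0, 0], [0, 0.03, 0, 0, 0.02, 0, 0], [0, 0.025, 0, 0, 0, 0, 0], [0, 0.02, 0, 0, 0, 0, 0], [0, 0.01, 0, 0, 0, 0, 0], [0, 0.005, 0, 0, 0, 0, 0], [0, 0, 0, 0, 0, 0, 0]]}}

```text
clock: 2.4
position: [534.9, 153.6, 71.2]
ee_rot: [-0.434, -0.555, 0.558, 0.438]
contact_force: [-0.1, 0.8, -0.2]
gripper_width: 0.2
```

Run:
```python
from h import *
to([533,153,72])
```

```text
t 2.4 pos [534.9 153.6  71.2] F [-0.1  0.8 -0.2] w 0.2 yaw x 1.813 tilt [-0.007 -0.001 -1.   ]
in scale -88.1 -0.4
tool shift to [533, 153, 72] [-0.1 -0.7  2. ]
```

Call:
{"api": "play_rows", "payload": {"series": [[0, 0, 0, 0, -0.058, 0, 0], [0, 0, 0, 0, 0, 0, 0], [0, 0, -0.006, 0, 0, 0, 0], [0, 0, -0.006, 0, 0, 0, 0], [0, 0, -0.006, 0, 0, 0, 0], [0, 0, -0.006, 0, 0, 0, 0], [0, 0, -0.006, 0, 0, 0, 0], [0, 0, -0.006, 0, 0, 0, 0]]}}

```text
clock: 3.2
position: [573.9, 166.2, 75.5]
ee_rot: [0.419, 0.57, -0.569, -0.42]
contact_force: [-2.0, -0.8, 0.9]
gripper_width: 0.2
```

Run:
```python
from h import *
st()
```

```text
t 3.2 pos [573.9 166.2  75.5] F [-2.  -0.8  0.9] w 0.2 yaw x 1.872 tilt [-0.001  0.002 -1.   ]
in scale -47.2 0.1
```

Call:
{"api": "play_rows", "payload": {"series": [[0, 0.002, -0.005, 0, 0, 0, 0], [0, 0.001, -0.005, 0, 0, 0, 0], [0, 0.001, -0.005, 0, 0, 0, 0], [0, 0.001, -0.005, 0, 0, 0, 0], [0, 0.001, -0.004, 0, 0, 0, 0]]}}

```text
clock: 3.7
position: [598.8, 173.8, 68.7]
ee_rot: [-0.418, -0.569, 0.57, 0.42]
contact_force: [-1.0, 0.1, -0.0]
gripper_width: 0.1
```

Call:
{"api": "play_rows", "payload": {"series": [[0, 0.001, -0.003, 0, 0, 0, 0], [0, 0.0005, -0.003, 0, 0, 0, 0]]}}

```text
clock: 3.9
position: [602.5, 174.8, 66.6]
ee_rot: [-0.417, -0.567, 0.572, 0.422]
contact_force: [-12.0, -1.0, 7.9]
gripper_width: -0.1
```

Run:
```python
from h import *
st(); snap('scene','scene1')
def crop(f,x0,y0,w,h,s):
    im=cv2.imread(f'pics/{f}.png')[y0:y0+h,x0:x0+w]; im=cv2.resize(im,None,fx=s,fy=s,interpolation=cv2.INTER_CUBIC); return im
cv2.imwrite('pics/c1.png',crop('scene1',315,260,130,120,5))
```

```text
t 3.9 pos [602.5 174.8  66.6] F [-12.   -1.    7.9] w -0.1 yaw x 1.872 tilt [-0.009 -0.002 -1.   ]
in scale -17.3 -0.1
```

View pics/c1.png

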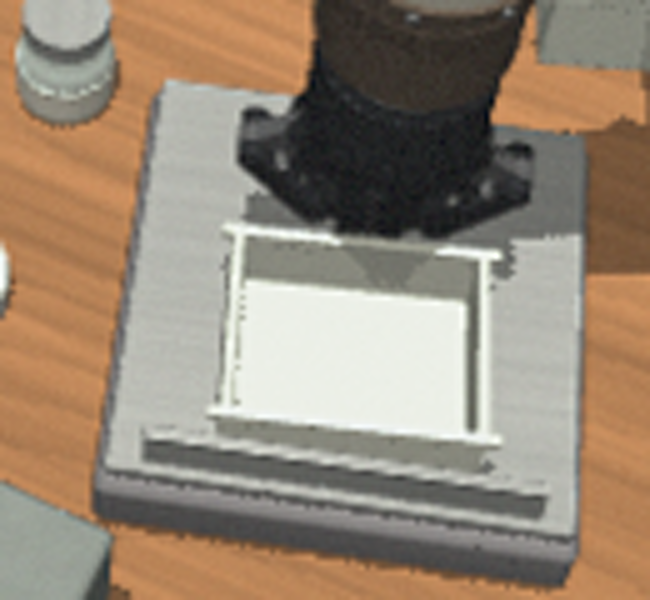

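The left (-y) corner has reached the stop, but the bin is still turned by about 0.04 rad, so I'll keep pushing gently.

Call:
{"api": "play_rows", "payload": {"series": [[0, -0.001, -0.003, 0, 0, 0, 0], [0, 0, -0.003, 0, 0, 0, 0]]}}

```text
clock: 4.15
position: [602.4, 175.3, 66.1]
ee_rot: [-0.414, -0.563, 0.575, 0.425]
contact_force: [-9.3, -0.1, 6.6]
gripper_width: 0.0
```

Call:
{"api": "play_rows", "payload": {"series": [[0, -0.0005, -0.004, 0, 0, 0, 0], [0, 0, -0.004, 0, 0, 0, 0]]}}

```text
clock: 4.35
position: [601.9, 175.3, 65.9]
ee_rot: [-0.411, -0.557, 0.581, 0.429]
contact_force: [-12.2, -0.8, 7.1]
gripper_width: -0.2
```

Run:
```python
from h import *
st()
```

```text
t 4.35 pos [601.9 175.3  65.9] F [-12.2  -0.8   7.1] w -0.2 yaw x 1.87 tilt [-0.041 -0.012 -0.999]
in scale -17.7 0.5
```

Call:
{"api": "play_rows", "payload": {"series": [[0, 0, 0.006, 0, 0, 0, 0], [0, 0, 0.015, -0.042, 0, 0, 0], [0, -0.03, 0.01, 0, 0, 0, 0], [0, -0.04, 0, 0, 0, 0, 0], [0, -0.04, 0, 0, 0, 0, 0], [0, -0.03, 0, 0, 0, 0, 0], [0, 0, 0, 0, 0, 0, 0]]}}

```text
clock: 5.05
position: [572.4, 166.1, 210.6]
ee_rot: [0.421, 0.571, -0.567, -0.418]
contact_force: [0.6, 0.4, 0.2]
gripper_width: 0.2
```

Run:
```python
from h import *
st(); snap('scene','scene2')
im=cv2.imread('pics/scene2.png')[260:380,315:445]; cv2.imwrite('pics/c2.png',cv2.resize(im,None,fx=5,fy=5,interpolation=cv2.INTER_CUBIC))
```

```text
t 5.05 pos [572.4 166.1 210.6] F [0.6 0.4 0.2] w 0.2 yaw x 1.87 tilt [ 0.006  0.002 -1.   ]
in scale -48.7 0.5
```

View pics/c2.png

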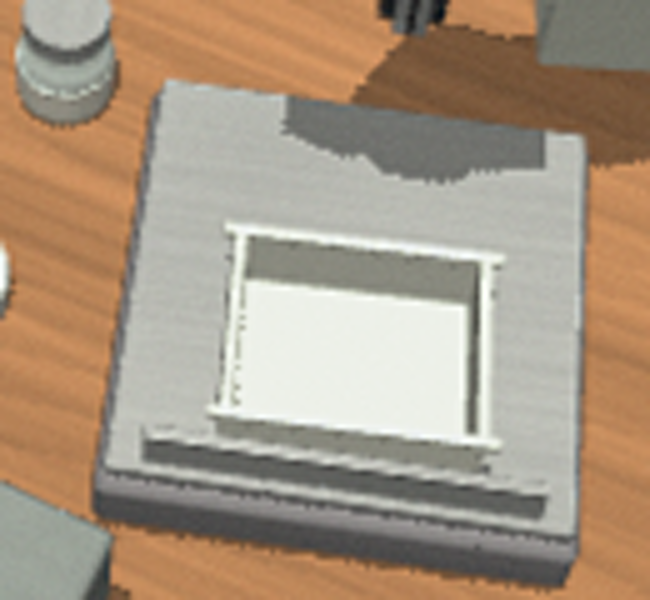

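Run:
```python
from h import *
s=load('scene2'); c,n=np.cos(SY),np.sin(SY)
for nm,u,v,z in [('b',228,230,103),('b',502,260,103),('f',215,410,103),('f',497,445,103),('stop top',145,430,84),('stop top',547,490,84),('pan',165,82,58),('pan',585,137,58),('pan',578,535,58),('pan',105,465,58)]:
    p=onz(s,315+u/5,260+v/5,z); d=p[:2]-SC; print(nm,p.round(1),'scale',(c*d[0]+n*d[1]).round(1),(-n*d[0]+c*d[1]).round(1))
```

```text
b [637.7 122.  103. ] scale 0.7 -60.9
b [598.7 233.9 103. ] scale -3.5 57.5
f [717.5 150.9 103. ] scale 85.5 -56.9
f [680.5 260.8 103. ] scale 82.6 59.1
stop top [730.  125.8  84. ] scale 90.1 -84.6
stop top [680.7 286.   84. ] scale 90.3 83.0
pan [553.1  55.9  58. ] scale -99.7 -99.1
pan [493.2 245.1  58. ] scale -100.9 99.3
pan [681.3 304.6  58. ] scale 96.4 100.7
pan [740.8 113.1  58. ] scale 96.6 -99.9
```

The bin is touching near its -y corner, still turned by about 0.03 rad, with its centre at about +41 to 43 mm. That passes but with little margin, so I'll push again 25 mm towards +y to square and seat it.

Call:
{"api": "play_rows", "payload": {"series": [[0.025, 0.02, 0, 0, 0, 0, 0], [0, 0.035, 0, 0, 0, 0, 0], [0, 0.035, 0, 0, 0, 0, 0], [0, 0.025, 0, 0, 0, 0, 0], [0, 0.012, 0, 0, 0, 0, 0], [0, 0.004, 0, 0, 0, 0, 0], [0, 0, 0, 0, 0, 0, 0], [0, 0, 0, 0, 0, 0, 0]]}}

```text
clock: 5.9
position: [562.6, 189.8, 66.9]
ee_rot: [0.421, 0.569, -0.568, -0.42]
contact_force: [1.2, -0.1, 0.2]
gripper_width: 0.0
```

Call:
{"api": "play_rows", "payload": {"series": [[0, 0, -0.007, 0, 0, 0, 0], [0, 0, -0.007, 0, 0, 0, 0], [0, 0, -0.006, 0, 0, 0, 0], [0, 0, -0.005, 0, 0, 0, 0], [0, 0, -0.004, 0, 0, 0, 0]]}}

```text
clock: 6.4
position: [594.7, 200.0, 70.5]
ee_rot: [0.422, 0.571, -0.566, -0.419]
contact_force: [0.7, 0.5, -0.1]
gripper_width: 0.3
```

Run:
```python
from h import *
st()
```

```text
t 6.4 pos [594.7 200.   70.5] F [ 0.7  0.5 -0.1] w 0.3 yaw x 1.868 tilt [ 0.007  0.005 -1.   ]
in scale -17.3 26.3
```

Call:
{"api": "play_rows", "payload": {"series": [[0, 0, -0.004, 0, 0, 0, 0], [0, 0, -0.003, 0, 0, 0, 0], [0, 0, -0.003, 0, 0, 0, 0]]}}

```text
clock: 6.7
position: [596.9, 200.2, 69.6]
ee_rot: [-0.418, -0.565, 0.572, 0.424]
contact_force: [-9.1, -0.5, 5.8]
gripper_width: -0.1
```

Call:
{"api": "play_rows", "payload": {"series": [[0, 0, -0.005, 0, 0, 0, 0], [0, 0, -0.005, 0, 0, 0, 0], [0, 0, -0.005, 0, 0, 0, 0]]}}

```text
clock: 7.0
position: [596.0, 199.3, 68.8]
ee_rot: [-0.412, -0.553, 0.583, 0.431]
contact_force: [-13.3, -0.7, 10.3]
gripper_width: -0.3
```

Run:
```python
from h import *
st()
```

```text
t 7.0 pos [596.  199.3  68.8] F [-13.3  -0.7  10.3] w -0.3 yaw x 1.864 tilt [-0.048 -0.018 -0.999]
in scale -16.2 25.2
```

Call:
{"api": "play_rows", "payload": {"series": [[0, 0, 0.006, 0, 0, 0, 0], [0, 0, 0.015, -0.05, 0, 0, 0], [0, -0.03, 0.01, 0, 0, 0, 0], [0, -0.04, 0, 0, 0, 0, 0], [0, -0.04, 0, 0, 0, 0, 0], [-0.04, 0, 0, 0, 0, 0, 0], [-0.04, 0, 0, 0, 0, 0, 0], [-0.04, 0, 0, 0, 0, 0, 0], [-0.04, 0, 0, 0, 0, 0, 0], [0, 0, 0, 0, 0, 0, 0]]}}

```text
clock: 8.0
position: [614.4, 33.5, 186.3]
ee_rot: [0.423, 0.571, -0.567, -0.416]
contact_force: [-0.2, -0.5, -0.8]
gripper_width: -0.5
```

Run:
```python
from h import *
to([507,-146,170]); snap('scene','scene3')
im=cv2.imread('pics/scene3.png')[260:380,315:445]; cv2.imwrite('pics/c3.png',cv2.resize(im,None,fx=5,fy=5,interpolation=cv2.INTER_CUBIC))
```

```text
t 8.0 pos [614.4  33.5 186.3] F [-0.2 -0.5 -0.8] w -0.5 yaw x 1.87 tilt [ 0.011 -0.002 -1.   ]
in scale -47.7 -138.6
tool shift to [507, -146, 170] [-139.8   15.5  155.7]
```

View pics/c3.png

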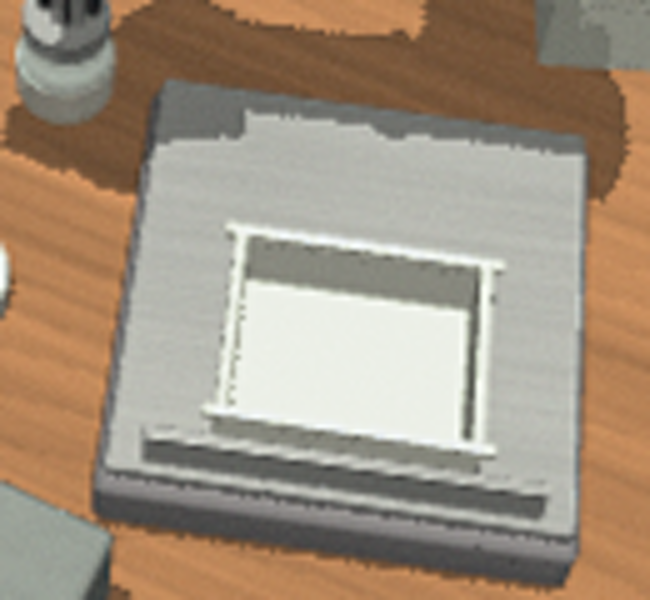

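The bin now looks square to the stop: the rim slope is 0.15 and the stop's is 0.149. I'll check the gap with an intensity profile, and get the predicted pixels for a seated bin.

Run:
```python
from h import *
s=load('scene3'); g=cv2.cvtColor(s['color'],cv2.COLOR_RGB2GRAY)
for u in (370,385,400): print(u,[(v,int(g[v,u])) for v in list(range(338,362))]); print('  back',[(v,int(g[v,u])) for v in range(304,318)])
for cx in (619,617.5):
  c,n=np.cos(SY),np.sin(SY)
  W=lambda x,y,z:[cx+c*x-n*y,180+n*x+c*y,z]
  for u in (370,385,400):
    o=[]
    for x,z in [(90,103),(86,103),(84,103),(90,84),(93,84),(93,58),(100,58),(0,103),(4,103)]:
        ys=np.linspace(-90,90,361); q=np.array([proj(s,W(x,y,z)) for y in ys]); o.append((x,z,np.interp(u,q[:,0],q[:,1]).round(1)))
    print(cx,u,*o)
```

```text
370 [(338, 237), (339, 237), (340, 238), (341, 238), (342, 238), (343, 240), (344, 218), (345, 128), (346, 133), (347, 132), (348, 144), (349, 201), (350, 190), (351, 123), (352, 90), (353, 98), (354, 91), (355, 106), (356, 160), (357, 193), (358, 150), (359, 86), (360, 111), (361, 140)]
  back [(304, 179), (305, 194), (306, 237), (307, 223), (308, 138), (309, 137), (310, 135), (311, 135), (312, 134), (313, 135), (314, 137), (315, 131), (316, 171), (317, 244)]
385 [(338, 237), (339, 237), (340, 237), (341, 238), (342, 237), (343, 238), (344, 237), (345, 239), (346, 234), (347, 126), (348, 119), (349, 133), (350, 141), (351, 184), (352, 188), (353, 169), (354, 89), (355, 94), (356, 95), (357, 96), (358, 134), (359, 194), (360, 165), (361, 86)]
  back [(304, 184), (305, 182), (306, 180), (307, 194), (308, 236), (309, 236), (310, 115), (311, 135), (312, 133), (313, 135), (314, 134), (315, 136), (316, 131), (317, 130)]
400 [(338, 237), (339, 237), (340, 237), (341, 237), (342, 238), (343, 237), (344, 237), (345, 237), (346, 237), (347, 239), (348, 240), (349, 158), (350, 132), (351, 134)
[... 1183 characters left out ...]
(90, 84, np.float64(349.2)) (93, 84, np.float64(350.5)) (93, 58, np.float64(355.8)) (100, 58, np.float64(358.9)) (0, 103, np.float64(306.5)) (4, 103, np.float64(308.1))
617.5 385 (90, 103, np.float64(347.4)) (86, 103, np.float64(345.6)) (84, 103, np.float64(344.6)) (90, 84, np.float64(351.4)) (93, 84, np.float64(352.8)) (93, 58, np.float64(358.1)) (100, 58, np.float64(361.2)) (0, 103, np.float64(308.6)) (4, 103, np.float64(310.2))
617.5 400 (90, 103, np.float64(349.6)) (86, 103, np.float64(347.8)) (84, 103, np.float64(346.9)) (90, 84, np.float64(353.6)) (93, 84, np.float64(355.0)) (93, 58, np.float64(360.3)) (100, 58, np.float64(363.4)) (0, 103, np.float64(310.7)) (4, 103, np.float64(312.3))
```

The bin is seated: the rim-to-stop gap is 3.9 to 4.2 px, against about 4.0 expected when touching. Next I'll go above the round well.

Call:
{"api": "play_rows", "payload": {"series": [[-0.028, 0, 0.032, 0, 0, 0, 0], [-0.028, 0, 0.032, 0, 0, 0, 0], [-0.028, 0, 0.032, 0, 0, 0, 0], [-0.028, 0, 0.032, 0, 0, 0, 0], [-0.02, 0.01, 0.02, 0, 0, 0, 0], [-0.006, 0, 0.006, 0, 0, 0, 0], [0, 0, 0, 0, 0, 0, 0]]}}

```text
clock: 8.75
position: [506.0, -142.4, 174.6]
ee_rot: [0.422, 0.574, -0.568, -0.413]
contact_force: [0.2, 1.3, -0.1]
gripper_width: -0.2
```

Run:
```python
from h import *
to([507,-146,120]); snap('wrist','wrist4'); snap('side','side4')
w=cv2.imread('pics/wrist4.png')
s=cv2.imread('pics/side4.png')[210:350,310:420]; s=cv2.resize(s,None,fx=3,fy=3,interpolation=cv2.INTER_CUBIC)
im=np.zeros((420,800,3),np.uint8); im[:,:330]=s; im[:353,330:]=cv2.resize(w,(470,353)); cv2.imwrite('pics/c4.png',im)
```

```text
t 8.75 pos [ 506.  -142.4  174.6] F [ 0.2  1.3 -0.1] w -0.2 yaw x 1.879 tilt [ 0.016 -0.001 -1.   ]
in scale -203.3 -274.5
tool shift to [507, -146, 120] [-3.5 54.6  0.9]
```

View pics/c4.png

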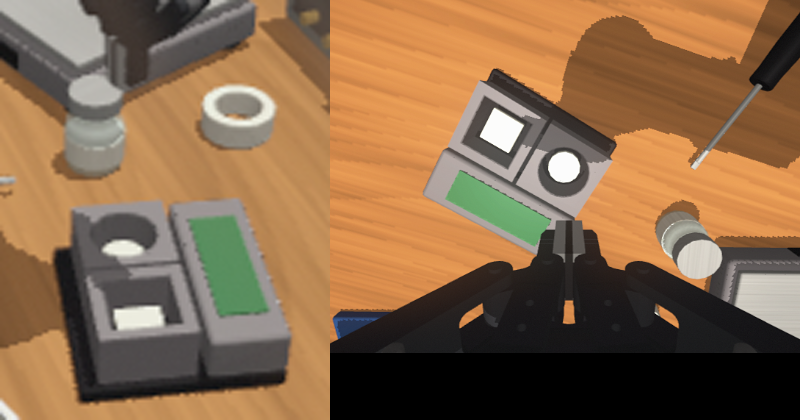

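The round mouth is at about (317,234) in the wrist image and (351,288.5) in the side image. The key is at about (318.6,227) in the wrist image.

Run:
```python
from h import *
w=load('wrist4'); e=load('side4')
print(w['origin'],tri([(w,317.3,233.9),(e,351.3,288.5)]),onz(w,317.3,233.9,52),onz(w,318.6,227,32))
g=cv2.cvtColor(w['color'],cv2.COLOR_RGB2GRAY); m=(g>225).astype(np.uint8); n,l,st_,c=cv2.connectedComponentsWithStats(m)
for i in range(1,n):
    if st_[i,4]>300: print(c[i],st_[i],onz(w,*c[i],32))
```

```text
[ 436.98822389 -162.93308615  315.95527064] [ 506.09037698 -147.9630044    47.01485696] [ 505.1482113  -148.30597493   52.        ] [ 505.05766458 -147.84287912   32.        ]
[232.9473161  177.12127237] [ 204  147   59   61 2012] [ 488.96099557 -216.09274488   32.        ]
[318.28488792 227.17281273] [ 297  207   43   41 1383] [ 505.25138558 -148.02324206   32.        ]
```

Call:
{"api": "play_rows", "payload": {"series": [[-0.005, 0, 0.0025, 0.016, 0, 0, 0], [0, 0.03, 0, 0, 0, 0, 0], [0, 0.03, 0, 0, 0, 0, 0], [0, 0.025, 0, 0, 0, 0, 0], [0, 0.01, 0, 0, 0, 0, 0], [0, 0, 0, 0, 0, 0, 0], [0, 0, 0, 0, 0, 0, 0]]}}

```text
clock: 9.55
position: [515.0, -142.9, 79.6]
ee_rot: [-0.417, -0.573, 0.574, 0.41]
contact_force: [-0.0, -0.1, 0.0]
gripper_width: -0.1
```

Run:
```python
from h import *
to([505.2,-148,34])
```

```text
t 9.55 pos [ 515.  -142.9   79.6] F [-0.  -0.1  0. ] w -0.1 yaw x 1.892 tilt [ 0.008 -0.008 -1.   ]
in scale -194.8 -277.7
tool shift to [505.2, -148, 34] [-1.3 45.6 11.1]
```

Call:
{"api": "play_rows", "payload": {"series": [[-0.001, 0, 0.01, 0, 0, 0, 0], [0, 0, 0, 0, 0, 0, 0], [0, 0, 0, 0, 0, 0, 0]]}}

```text
clock: 9.85
position: [507.2, -147.2, 82.6]
ee_rot: [0.419, 0.574, -0.573, -0.408]
contact_force: [0.2, 0.2, 1.0]
gripper_width: 0.0
```

Run:
```python
from h import *
to([505.2,-148,34])
```

```text
t 9.85 pos [ 507.2 -147.2   82.6] F [0.2 0.2 1. ] w 0.0 yaw x 1.893 tilt [ 0.013 -0.008 -1.   ]
in scale -203.5 -279.6
tool shift to [505.2, -148, 34] [ 0.5 48.6  2.6]
```

Call:
{"api": "play_rows", "payload": {"series": [[0, 0.008, 0.003, 0, 0, 0, 0], [0, 0.008, 0.001, 0, 0, 0, 0], [0, 0.008, 0.001, 0, 0, 0, 0], [0, 0.006, 0, 0, 0, 0, 0], [0, 0, 0, 0, 0, 0, 0]]}}

```text
clock: 10.35
position: [502.5, -149.4, 50.8]
ee_rot: [0.419, 0.574, -0.573, -0.407]
contact_force: [0.5, -1.1, -2.0]
gripper_width: -0.4
```

Run:
```python
from h import *
to([505.2,-148,34])
```

```text
t 10.35 pos [ 502.5 -149.4   50.8] F [ 0.5 -1.1 -2. ] w -0.4 yaw x 1.892 tilt [ 0.015 -0.008 -1.   ]
in scale -208.7 -280.3
tool shift to [505.2, -148, 34] [ 0.7 16.8 -2.8]
```

Call:
{"api": "play_rows", "payload": {"series": [[0, 0.003, -0.002, 0, 0, 0, 0], [0, 0.005, 0, 0, 0, 0, 0], [0, 0.005, 0, 0, 0, 0, 0], [0, 0, 0, 0, 0, 0, 0]]}}

```text
clock: 10.75
position: [505.2, -148.8, 36.4]
ee_rot: [0.419, 0.574, -0.573, -0.407]
contact_force: [-0.2, -0.4, -0.2]
gripper_width: 0.0
```

Run:
```python
from h import *
to([505.2,-148,27])
```

```text
t 10.75 pos [ 505.2 -148.8   36.4] F [-0.2 -0.4 -0.2] w 0.0 yaw x 1.893 tilt [ 0.015 -0.008 -1.   ]
in scale -205.9 -280.5
tool shift to [505.2, -148, 27] [ 0.9  9.4 -0.2]
```

Centred in the well with no contact. Pressing now.

Call:
{"api": "play_rows", "payload": {"series": [[0, 0.004, 0, 0, 0, 0, 0], [0, 0.004, 0, 0, 0, 0, 0], [0, 0.004, 0, 0, 0, 0, 0], [0, 0.003, 0, 0, 0, 0, 0]]}}

```text
clock: 11.15
position: [505.9, -149.0, 25.3]
ee_rot: [0.419, 0.574, -0.574, -0.406]
contact_force: [-9.9, 6.6, 38.2]
gripper_width: 0.1
```

Call:
{"api": "play_rows", "payload": {"series": [[0, 0.003, 0, 0, 0, 0, 0], [0, 0.003, 0, 0, 0, 0, 0], [0, 0.003, 0, 0, 0, 0, 0], [0, 0.002, 0, 0, 0, 0, 0]]}}

```text
clock: 11.55
position: [505.8, -148.9, 26.0]
ee_rot: [-0.418, -0.575, 0.576, 0.404]
contact_force: [-3.6, 2.3, 11.4]
gripper_width: 0.0
```

The key is fully down: tip z is 26 mm, the force is over 4.5 N, and it stayed down for about 0.5 s. Withdrawing straight up.

Call:
{"api": "play_rows", "payload": {"series": [[0, -0.006, 0, 0, 0, 0, 0], [0, -0.01, 0, 0, 0, 0, 0], [0, -0.015, 0, 0, 0, 0, 0], [0, -0.02, 0, 0, 0, 0, 0], [0, -0.03, 0, 0, 0, 0, 0], [0, -0.03, 0, 0, 0, 0, 0], [0, -0.03, 0, 0, 0, 0, 0], [0, 0, 0, 0, 0, 0, 0], [0, 0, 0, 0, 0, 0, 0], [0, 0, 0, 0, 0, 0, 0]]}}

```text
clock: 12.55
position: [503.0, -147.1, 173.6]
ee_rot: [-0.419, -0.575, 0.575, 0.404]
contact_force: [0.8, 0.1, 0.4]
gripper_width: 0.0
```

Run:
```python
from h import *
st(); snap('side','side5'); snap('scene','scene5')
a=cv2.imread('pics/side5.png')[150:360,270:420]; b=cv2.imread('pics/scene5.png')[190:390,220:450]
im=np.zeros((420,760,3),np.uint8); im[:,:300]=cv2.resize(a,(300,420)); im[:400,300:]=cv2.resize(b,(460,400)); cv2.imwrite('pics/c5.png',im)
o=cv2.imread('pics/scene3.png')[285:375,340:440].astype(int); n=cv2.imread('pics/scene5.png')[285:375,340:440].astype(int); print('bin change',np.abs(o-n).mean())
```

```text
t 12.55 pos [ 503.  -147.1  173.6] F [0.8 0.1 0.4] w 0.0 yaw x 1.9 tilt [ 0.017 -0.012 -1.   ]
in scale -207.5 -278.2
bin change 5.812518518518519
```

View pics/c5.png

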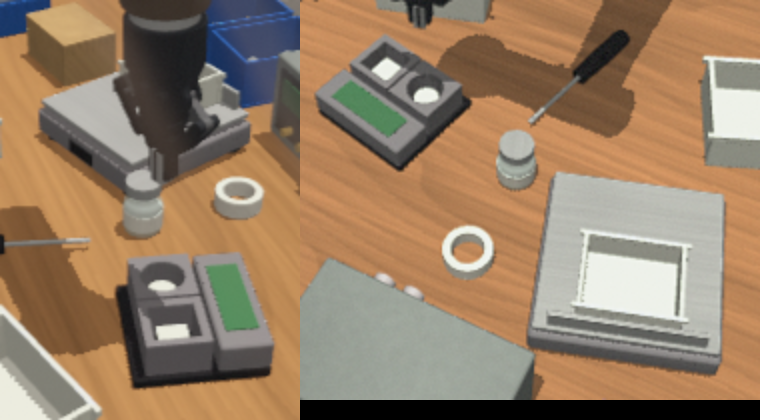

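The bin is square against the stop, both keys are up, the bystanders are where they were, and the arm is clear. Handing in.

```bash
python3 -c "from bench import job_done; print(job_done())"
```

```text
the job is handed in; nothing more can be done
None
```

The bin is against the rear stop, the tare key has been pressed and released, and the job is handed in; no verdict was reported. It took 12.6 s of robot time.

- **Bin:** I slid it along the pan with the shut fingertips. The first push left it turned by about 0.03 rad, so I pushed again off-centre to square it. A pixel check in the scene view then put the gap between rim and stop at 3.9 to 4.2 px, against about 4.0 expected when touching.
- **Check that disagreed:** before the second push, a cruder corner measurement put the bin's centre at only 41 to 43 mm. That is above the 39 mm limit but short of the 45 mm of a seated bin. I did not repeat that measurement after the second push.
- **Tare key:** I reached into the round well and pressed to a tip height of 26 mm, the full 6 mm of travel, for about 0.5 s. The force peaked at a brief 38 N as the key bottomed, then held at about 11 N.
- **Final view:** both keys looked up, and the jar, tape and driver had not visibly moved. I did not look closely at the carton, mug, spanner or spool, but the arm never went near them. The gripper was clear of everything, with contact force near zero.

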